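# Index the watch-case carousel and lock it

## Task

With a fingertip, picking nothing up, push the three-armed watch-case carousel round by its arms until its one empty nest stands squarely in line with the fixed pointer, tab to tip; then push the lock lever away from where it stands open until it is fully against its other stop. Turn the carousel gently so that the two watch cases stay seated in their nests, do not touch the cases, and leave the carousel lined up and everything else on the bench where it is.

Things in the scene. Friction and masses are not known exactly. Their poses are not given: they have to be found in the camera images.
- stand: fixed grey stand; origin on the bench top on the carousel's axis. Round foot (radius 85, height 12 mm); a 36 mm wide tongue along its +x carries the pointer (post of radius 10, 72 mm high, 195 mm from the axis; steel tip 161 mm from the axis, 56 mm up, aimed at the axis), a 44 mm wide tongue along its -y the lock lever. Its x points roughly away from the robot, its yaw varies
- carousel: turns either way without end about the stand's vertical axis, stays where left (friction 0.1 N m). Origin on the axis at bench height. Hub radius 25, top 70 mm up. Arms at 0, +120, -120 degrees of its frame: bars 12 mm wide, 44 to 56 mm up, bare 25 to 93 mm from the axis; then a round nest, radius 32, centre at 125, rim 60 mm up, index tab at 161. The +x arm's nest is empty, two hold watch cases
- empty_nest (a point): centre of the empty nest, 52 mm above the bench, 125 mm from the axis
- pointer_mark (a point): fixed point in front of the pointer, 125 mm from the axis along the stand's +x, 52 mm above the bench: the empty nest's centre comes here when it is in line with the pointer
- case_a_mid (a point): middle of the loose steel watch case (46 mm across, 14 mm high, about 64 mm above the bench at its top) in the nest at +120 degrees of the carousel
- case_b_mid (a point): middle of the loose steel watch case (46 mm across, 13 mm high) in the nest at -120 degrees of the carousel
- case_a_nest (a point): centre of the nest at +120 degrees, on the carousel
- case_b_nest (a point): centre of the nest at -120 degrees, on the carousel
- lock_lever (a joint): angle of the lock lever about a vertical axis, rad: at 0 it points along the stand's -y (away from the carousel), it grows counter-clockwise seen from above, towards the stand's +x, up to its stop at 1.25 (locked). It starts open, 0 to 0.45, and stays where it is left (friction torque about 0.1 N m)
- lever_pivot (a point): axis of the lock lever, 205 mm from the carousel's axis along the stand's -y, 38 mm above the bench
- lever_knob (a point): centre of the black knob (radius 11 mm, 28 to 57 mm above the bench) at the lever's end, 80 mm from its pivot; the lever is a steel bar 11 mm wide, 33 to 45 mm above the bench. Two steel stop pins 40 mm high stand 32 mm from the pivot
- felt_cone: bystander: grey felt cone, 30 mm wide, 48 mm high, beside the stand; origin under its centre
- loupe: bystander: black eye loupe, 32 mm wide, 28 mm high, beside the stand; origin under its centre
- tweezers: bystander: steel tweezers, 122 mm long, flat on the bench at the left; origin under the centre
- brass_brush: bystander: wooden brush, 210 mm long, 31 mm high, at the left; origin under the centre
- paste_tin: bystander: round tin, 69 mm wide, 28 mm high, behind the carousel; origin under the centre
- powder_jar: bystander: jar with a lid, 57 mm wide, 64 mm high, behind the carousel; origin under the centre
- caliper: bystander: caliper, 170 mm long, flat on the bench at the right; origin under the centre

How it is judged (in metres and radians):
On the way, in this order (a step that is already met when the one before it is completed fails the run):
1. the empty nest stands in line with the pointer (within 10 mm) and the carousel is at rest (horizontal distance between empty_nest and pointer_mark below 0.01 m and angular speed of carousel below 0.05 rad/s), for 0.2 s.
2. the lock lever is pushed home against its far stop (value of joint lock_lever above 1.15 rad), for 0.2 s.
At the end, for the whole second after the job is handed in: The empty nest's centre is within 10 mm of the mark in front of the pointer, the carousel is at rest, the lock lever is within 0.1 rad of its far stop, and both watch cases sit in their nests (within 13 mm of the nest's centre, not raised) (all of step 1 and value of joint lock_lever above 1.15 rad and z of each of case_a_mid, case_b_mid in the frame of carousel below 0.062 m and horizontal distance between case_a_mid and case_a_nest below 0.013 m and horizontal distance between case_b_mid and case_b_nest below 0.013 m); the robot touches nothing.
It fails at once if a watch case was touched by the robot (contact force between any of the fingers, the arm and case_a above 0.5 N or contact force between any of the fingers, the arm and case_b above 0.5 N).
It fails at once if a watch case was lifted or thrown out of its nest (not (z of case_a_mid in the frame of carousel below 0.062 m) or not (horizontal distance between case_a_mid and case_a_nest below 0.013 m) or not (z of case_b_mid in the frame of carousel below 0.062 m) or not (horizontal distance between case_b_mid and case_b_nest below 0.013 m)).
It fails at once if the carousel was flung round (over 3 rad/s) or shoved hard (over 50 N) (angular speed of carousel above 3 rad/s or contact force between the fingers and carousel above 50 N).
It fails at once if a bystander was moved by more than 20 mm (distance of any of felt_cone, loupe, tweezers, brass_brush, paste_tin, powder_jar, caliper from where it was at the start of the episode above 0.02 m).
It also fails if it takes over 64 s, if anything falls off the work surface, if the arm or the gripper's body presses on something with over 40 N, if the wrist force passes 120 N, or if a joint passes its speed limit or range.

## Robot

A 6-joint arm with a two-finger parallel gripper is mounted at the origin on a cart in front of the work surface, level with it; the furniture and walls round the work are solid. World frame = base frame: x ahead of the robot, y to its left, z up, the work surface at z = 0. Lengths are in mm, angles in rad, forces in N, time in s.
With the tool pointing down it reaches from about 350 to 875 mm from the base axis. Payload 4.2 kg.
Tool frame: the origin (TCP) lies at the very end of the fingers, on their centre line; the grasp point (between the pads) lies 19 mm behind it (pinch_z is the distance from the TCP to the grasp point, in mm); z points along the fingers, y is the line along which they close (so a half turn about z gives the same grasp; the last joint's range is limited). The gripper opens to 85 mm and grips with 20 to 120 N. Pads are 22 mm wide; open, the fingers measure 114 mm over their backs; the gripper's body (76 mm by 85 mm) begins 54 mm behind the grasp point. The pads swing forward as they close: fully open they stand 13 mm farther back than shut.
Start: joints at [-0.884, 0.385, 0.008, 0, -1.194, -0.259], TCP at [259.306, -568.647, 231.312] pointing down, gripper open.
Joint ranges: [-3.14, 3.14], [-1.21, 2.06], [-1.07, 1.41], [-3.16, 2.05], [-2.99, -0.16], [-3.1, 3.1]. Speed limits (rad/s): [2.79, 2.79, 3.14, 3.14, 3.14, 3.14].

## Interface

Orientations are given as a unit quaternion [x, y, z, w].
In Python, from bench import * gives the robot as it stands.
- The arm moves only by the tool arm_command, never from a script. Its argument "steps" is one flat list of numbers, 4 for each row, row after row: the shift along the tool's x, y, z in m, then the turn about the tool's z in rad. In form: [tx, ty, tz, roll, tx, ty, tz, roll, ...]. A call has 1 to 20 rows; each row shifts and turns the commanded pose from where the row before left it, along the tool's axes as they then stand; what a row does not reach is not made up. A row lasts 1/8 s, in which the tool goes at most 62.5 mm and 10.7 degrees, less where a joint would pass 70% of its speed; a pose out of reach is approached as far as the arm can. A call with a gripper value outside its range is refused whole. "grip" is the finger opening in m, from 0 to 0.0854, set as the call begins (left out, the last holds). The fingers move at their own pace and stop on an object; the grip force is fixed at half the most. Time passes only in rows, so rows that do not move let the fingers close. It gives the time, the measured TCP pose, the force, the opening and the grip force at its end, in the units of the state.
- read_state(): the state, without advancing time (a new reading comes with each control period).
- get_image(name): name is "scene" or "top" or "wrist"; returns the picture (480x640x3 uint8, red, green, blue); there is no depth.
- get_calibration(name): a dict with "camera_matrix" (3x3 intrinsics, pixels), "cam_to_world" (4x4, takes a point from camera to world coordinates). Camera axes: x right, y down, z forward; pixel columns grow to the right and rows downward; lengths in mm; the calibration is good to about 2 mm. A picture is of the moment at which its call begins: read the wrist's pose just before it. get_calibration takes no time and is no camera call; for the wrist camera it gives the pose at the moment of the call.
- job_done(): hands the job in; it is judged then, once.
The state is a dict: "clock": time; "joints": joint angles; "joint_vel": joint speeds; "joint_efforts": joint torques, N m; "position": TCP position; "ee_rot": TCP orientation; "contact_force": force on the tool from outside, world axes, zero at the start; "wrist_torque": the same for the moment, N m; "gripper_width": finger opening in mm; "grasp_force": force on a finger pad.
Only numpy, scipy, OpenCV 4.12 (cv2) and the standard library are available. Lean on these libraries where they do the work, as an engineer would, in place of code of your own. Each camera call takes 0.05 s, during which the arm holds its last target. There are 200 camera calls.

## Working session

There is one attempt and no reset: what is moved stays moved. The work goes in short steps, Python scripts to look and compute and a tool call to move; the robot and the scene stay as the last step left them, time stands still between calls to the robot, and variables do not carry over. Pictures are saved under pics/ and viewed, at most 10 in all, crops included, and the job is handed in when it is done.

Besides the shell and the picture viewer there is one more tool, called after "Emit:" by a JSON object that holds its "fn" and its "kwargs", one argument or row to a line. arm_command: Moves the arm, as the interface text tells. Its arguments: {"type":"object","properties":{"steps":{"type":"array","items":{"type":"number"}},"grip":{"type":"number"}},"required":["steps"]}

```bash
mkdir -p pics
python3 - <<'E'
from bench import *
import cv2
s=read_state(); print(s['clock'],s['position'],s['ee_rot'],s['gripper_width'])
for n in('top','scene'):
    cv2.imwrite(f'pics/{n}0.png',get_image(n)[:,:,::-1]); c=get_calibration(n); print(n,c['camera_matrix'],c['cam_to_world'])
E
```

```text
0.0 [ 259.05143489 -568.13363862  230.21989223] [-2.12163892e-01  9.77233482e-01  1.06172641e-03 -2.79131022e-04] 85.58414900953778
top [[454.85318786   0.         315.2322877 ]
 [  0.         454.85318786 242.21796839]
 [  0.           0.           1.        ]] [[ 2.91312985e-02 -9.96090758e-01  8.33940629e-02  4.76148976e+02]
 [-9.99574646e-01 -2.89148026e-02  3.80290544e-03 -3.43851110e+01]
 [-1.37671609e-03 -8.34693744e-02 -9.96509392e-01  1.06837570e+03]
 [ 0.00000000e+00  0.00000000e+00  0.00000000e+00  1.00000000e+00]]
scene [[491.94454807   0.         317.40830146]
 [  0.         491.94454807 246.79432378]
 [  0.           0.           1.        ]] [[-8.74939844e-01 -3.38002852e-01  3.46748240e-01  1.69014219e+02]
 [-4.84230390e-01  6.12342951e-01 -6.24945630e-01  6.61390338e+02]
 [-1.09543463e-03 -7.14695867e-01 -6.99434498e-01  8.69562712e+02]
 [ 0.00000000e+00  0.00000000e+00  0.00000000e+00  1.00000000e+00]]
```

View pics/top0.png

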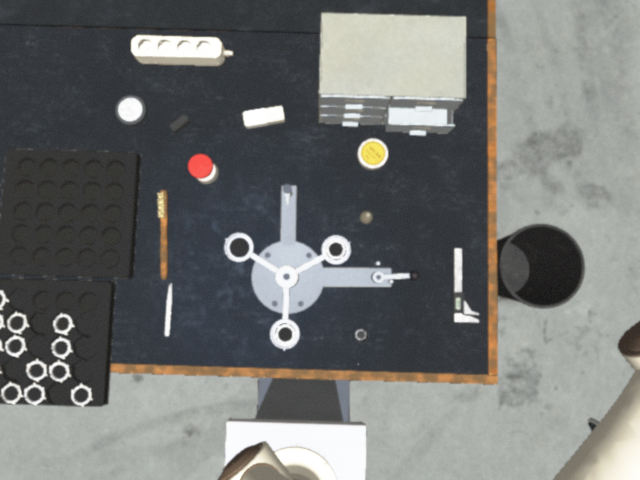

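View pics/scene0.png

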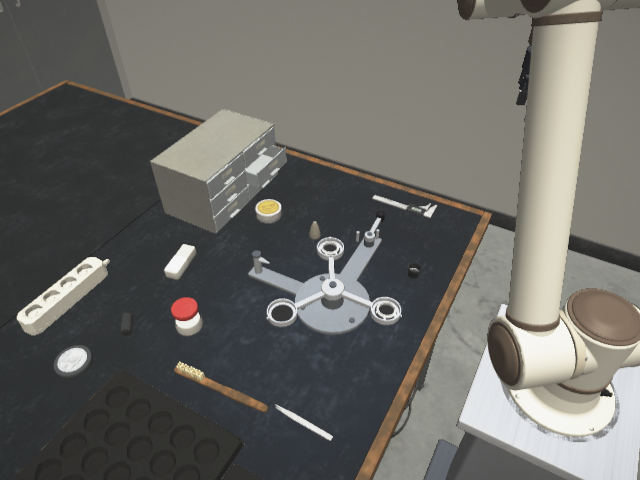

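```bash
cat > h.py <<'E'
import numpy as np
from bench import *
def px2w(name,u,v,z):
    c=get_calibration(name);K=c['camera_matrix'];T=np.array(c['cam_to_world'])
    d=T[:3,:3]@np.linalg.solve(K,[u,v,1]);o=T[:3,3]
    return (o+d*(z-o[2])/d[2])
E
python3 - <<'E'
from h import *
import cv2
im=cv2.imread('pics/top0.png')[175:355,215:435]
cv2.imwrite('pics/crop0.png',cv2.resize(im,None,fx=3.6,fy=3.3,interpolation=cv2.INTER_CUBIC))
for n,u,v,z in [('hub',286.5,276.5,70),('N1',239,247,60),('N2',335,249,60),('N3',285,333,60),('post',288,188,72),('pivot',378,277,50),('knob',413,275.5,57),('felt',366,216,40),('loupe',361,334,28),('tin',372,153,28),('jar',200,166,64)]:
    print(n,px2w('top',u,v,z).round(1))
E
```

```text
hub [482.6  30.1  70. ]
N1 [545.  138.6  60. ]
N2 [546.7 -74.9  60. ]
N3 [359.3  29.8  60. ]
post [678.5  33.4  72. ]
pivot [ 487.6 -172.8   50. ]
knob [ 493.1 -249.3   57. ]
felt [ 625.5 -144.4   40. ]
loupe [ 358.4 -139.7   28. ]
tin [ 775.9 -156.7   28. ]
jar [724.6 233.4  64. ]
```

View pics/crop0.png

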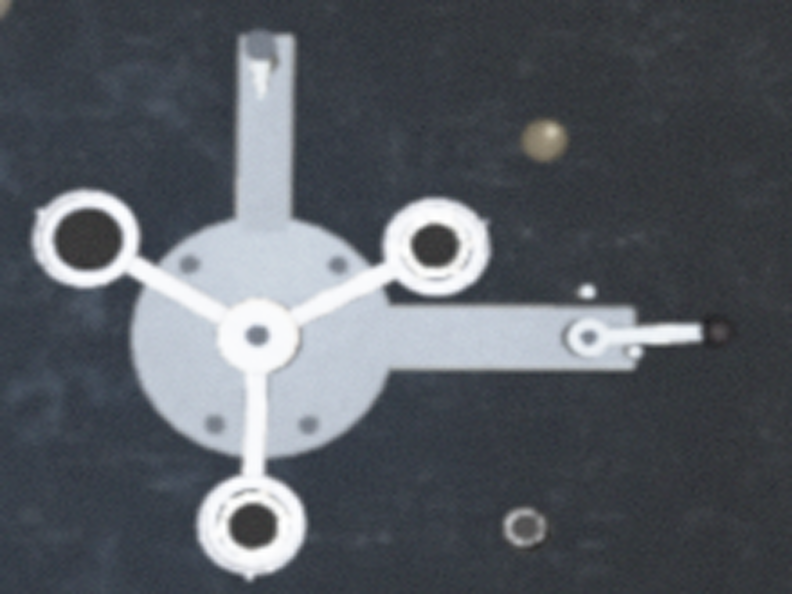

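The crop shows the empty nest at upper left, top image (239,247), at about 60.5°. The pointer is at about 1.2° and the lever is open, with its knob at (413,275). I'll push the empty arm clockwise by about 59°, closing the fingers and approaching above its counter-clockwise side.

Emit:
{"fn": "arm_command", "kwargs": {
  "steps": [-0.0304,0.0326,0,0,-0.0304,0.0326,0,0,-0.0304,0.0326,0,0,-0.0304,0.0326,0,0,-0.0304,0.0326,0,0,-0.0304,0.0326,0,0,-0.0304,0.0326,0,0,-0.0304,0.0326,0,0,-0.0304,0.0326,0,0,-0.0304,0.0326,0,0,-0.0304,0.0326,0,0,-0.0304,0.0326,0,0,-0.0304,0.0326,0,0,-0.0304,0.0326,0,0,-0.0304,0.0326,0,0,-0.0304,0.0326,0,0,0,0,0,-0.157,0,0,0,-0.157,0,0,0,-0.157,0,0,0,-0.157],
  "grip": 0
}}

```text
clock: 2.6
position: [485.1, 107.7, 230.8]
ee_rot: [-0.506, 0.863, 0.0, -0.001]
contact_force: [-0.8, 0.1, 0.6]
gripper_width: 0.1
grasp_force: 0.0
```

Run:
```python
from h import *
import cv2
print(get_calibration('wrist'));cv2.imwrite('pics/w1.png',get_image('wrist')[:,:,::-1])
```

```text
{'camera_matrix': array([[421.91904061,   0.        , 326.38740736],
       [  0.        , 421.91904061, 235.03469908],
       [  0.        ,   0.        ,   1.        ]]), 'cam_to_world': array([[-8.72744563e-01,  4.69488671e-01,  1.33780850e-01,
         4.51749691e+02],
       [ 4.88177122e-01,  8.39244312e-01,  2.39482949e-01,
         4.64150863e+01],
       [ 1.59713852e-04,  2.74316192e-01, -9.61639538e-01,
         3.73282196e+02],
       [ 0.00000000e+00,  0.00000000e+00,  0.00000000e+00,
         1.00000000e+00]])}
```

View pics/w1.png

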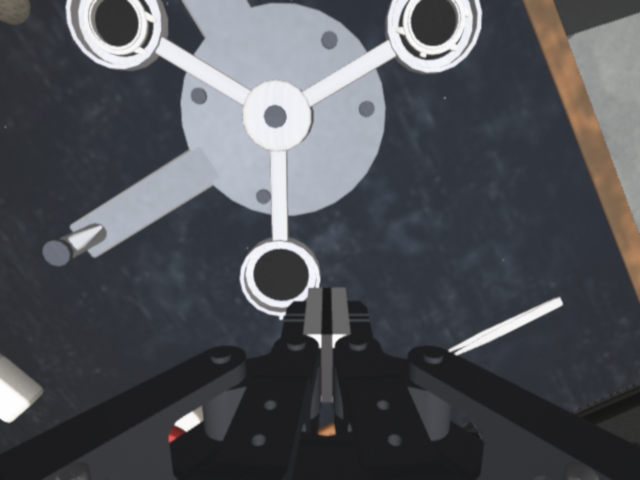

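Run:
```python
from h import *
h=px2w('wrist',276,116,70);n=px2w('wrist',280,275,60);p=px2w('wrist',57,254,72);t=px2w('wrist',104,230,56)
A=lambda a,b:(np.degrees(np.arctan2(*(b-a)[1::-1])).round(2),np.hypot(*(b-a)[:2]).round(1))
print(h,n,p,t,A(h,n),A(h,p),A(h,t))
```

```text
[482.82390358  30.1523101   70.        ] [543.49969346 135.40932509  60.        ] [678.00033743  36.04936396  72.        ] [645.4013425   37.73613481  56.        ] (np.float64(60.04), np.float64(121.5)) (np.float64(1.73), np.float64(195.3)) (np.float64(2.67), np.float64(162.8))
```

Emit:
{"fn": "arm_command", "kwargs": {
  "steps": [0,0,0.032,0,0,0,0.032,0,0,0,0.032,0,0,0,0.032,0,0,0,0.032,0,0,0,0.022,0,0,0,0.01,0,0,-0.005,0,0,0,-0.005,0,0,0,0,0,0]
}}

```text
clock: 3.9
position: [495.2, 102.9, 40.2]
ee_rot: [-0.503, 0.864, -0.0, 0.001]
contact_force: [-0.6, 0.2, -0.5]
gripper_width: -0.2
grasp_force: 0.0
```

Emit:
{"fn": "arm_command", "kwargs": {
  "steps": [0,-0.0012,0,0,0,-0.0012,0,0,0,-0.0012,0,0,0,-0.0012,0,0,-0.0006,-0.0021,0,0.03,-0.0006,-0.0021,0,0.03,-0.0006,-0.0021,0,0.03,-0.0006,-0.0021,0,0.03,-0.0006,-0.0021,0,0.03,-0.0006,-0.0021,0,0.03,-0.0006,-0.0021,0,0.03,-0.0006,-0.0021,0,0.03,-0.0006,-0.0021,0,0.03,-0.0006,-0.0021,0,0.03,-0.0006,-0.0021,0,0.03,-0.0006,-0.0021,0,0.03,-0.0006,-0.0021,0,0.03,-0.0006,-0.0021,0,0.03,-0.0006,-0.0021,0,0.03,0,0,0,0]
}}

```text
clock: 6.4
position: [528.2, 86.3, 39.4]
ee_rot: [-0.298, 0.955, -0.0, 0.0]
contact_force: [-0.3, 1.0, 0.4]
gripper_width: -0.2
grasp_force: 0.0
```

Run:
```python
from h import *
import cv2
im=get_image('wrist');cv2.imwrite('pics/w2.png',im[:,:,::-1])
s=read_state();p=s['position'][:2]-[482.8,30.1];q=s['ee_rot'];ya=np.arctan2(2*q[1]**2-1,2*q[0]*q[1]);e=ya-np.pi/2
print(np.degrees(e),p@[np.cos(e),np.sin(e)],p@[-np.sin(e),np.cos(e)])
np.save('cal2.npy',get_calibration('wrist')['cam_to_world'])
```

```text
34.70740318125367 69.25609198513912 20.461957918883442
```

View pics/w2.png

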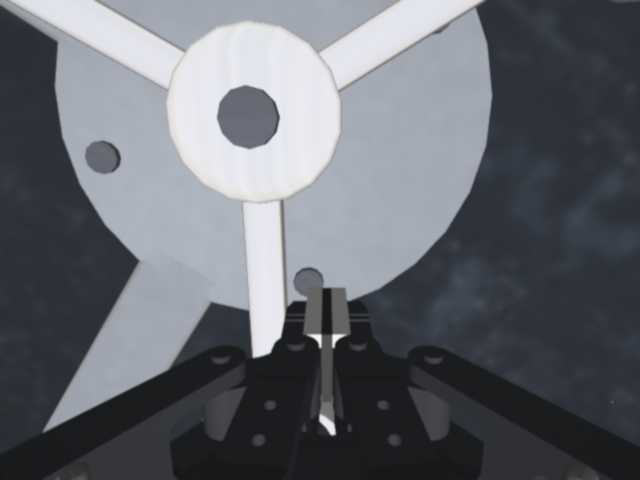

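Run:
```python
from h import *
h=px2w('wrist',248,117,70);a=px2w('wrist',265,300,56);d=a-h
print(h,a,np.degrees(np.arctan2(d[1],d[0])))
b=px2w('wrist',326,290,40);print(b, read_state()['contact_force'])
```

```text
[483.2331567   30.10105638  70.        ] [530.30141513  62.76947521  56.        ] 34.76315168432969
[521.86355564  80.96957658  40.        ] [ 1.02596222 -0.2341297  -0.37951163]
```

Emit:
{"fn": "arm_command", "kwargs": {
  "steps": [-0.0006,-0.0021,0,0.03,-0.0006,-0.0021,0,0.03,-0.0006,-0.0021,0,0.03,-0.0006,-0.0021,0,0.03,-0.0006,-0.0021,0,0.03,-0.0006,-0.0021,0,0.03,-0.0006,-0.0021,0,0.03,-0.0006,-0.0021,0,0.03,-0.0006,-0.0021,0,0.03,-0.0006,-0.0021,0,0.03,-0.0006,-0.0021,0,0.03,-0.0006,-0.0021,0,0.03,-0.0006,-0.0021,0,0.03,-0.0006,-0.0021,0,0.03,-0.0006,-0.0021,0,0.03,-0.0006,-0.0021,0,0.03,-0.0006,-0.0021,0,0.03,-0.0006,-0.0021,0,0.03,-0.0003,-0.001,0,0.015,0,0,0,0]
}}

```text
clock: 8.95
position: [550.7, 53.8, 39.2]
ee_rot: [-0.025, 1.0, -0.0, -0.0]
contact_force: [0.2, 0.6, -0.6]
gripper_width: -0.2
grasp_force: 0.2
```

Run:
```python
from h import *
import cv2
im=cv2.cvtColor(get_image('top'),4);cv2.imwrite('pics/t3.png',cv2.resize(im[175:355,215:435],None,fx=3.6,fy=3.3,interpolation=2))
s=read_state();p=s['position'][:2]-[482.8,30.1];q=s['ee_rot'];ya=np.arctan2(2*q[1]**2-1,2*q[0]*q[1]);e=ya-np.pi/2
print(s['position'],np.degrees(e),p@[np.cos(e),np.sin(e)],p@[-np.sin(e),np.cos(e)],s['contact_force'])
```

```text
[550.58068866  53.76503509  39.13201203] 2.894943123105686 68.88938591929688 20.211584507883156 [-0.17020864 -0.36461373 -0.52594475]
```

View pics/t3.png

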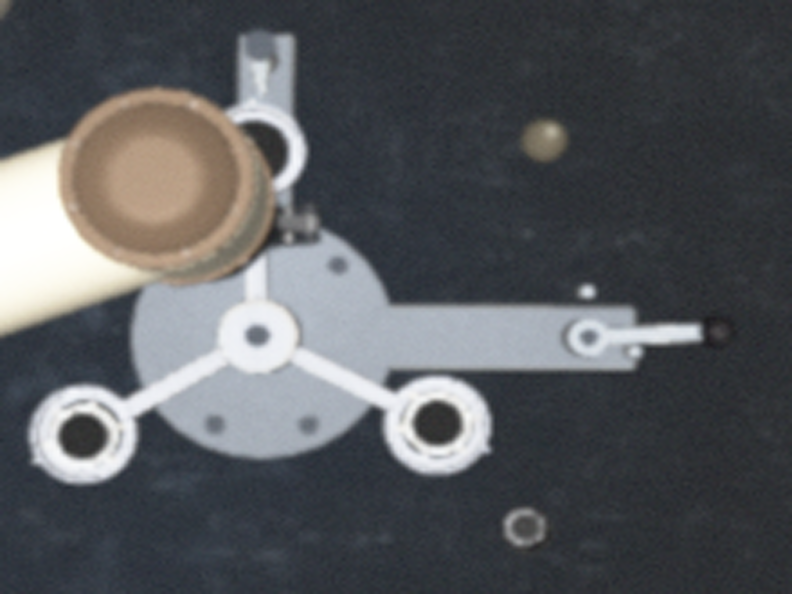

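Arm is now at about 2.9°. I'll push about 1.3° further, back off, rise and traverse above the lever's open side, then check alignment from above.

Emit:
{"fn": "arm_command", "kwargs": {
  "steps": [-0.0004,-0.0015,0,0.022,0,0,0,0,0,0,0,0,0,0.01,0,0,0,0.01,0,0,0,0,-0.035,0,0,0,-0.035,0,0,0,-0.035,0,0,0,-0.035,0,0.0153,-0.0467,0,0,0.0153,-0.0467,0,0,0.0153,-0.0467,0,0,0.0153,-0.0467,0,0,0.0153,-0.0467,0,0,0.0153,-0.0467,0,0,0.0153,-0.0467,0,-0.04,0,0,0,0]
}}

```text
clock: 11.12
position: [452.3, -259.1, 179.2]
ee_rot: [-0.032, 0.999, -0.0, -0.0]
contact_force: [-0.2, 0.7, -0.7]
gripper_width: 0.1
grasp_force: 0.0
```

Run:
```python
from h import *
import cv2
im=cv2.cvtColor(get_image('top'),4);cv2.imwrite('pics/t4.png',cv2.resize(im[175:355,215:365],None,fx=5,fy=3.333,interpolation=2) if 0 else cv2.resize(im[175:325,225:345],None,fx=4,fy=4,interpolation=2))
w=cv2.cvtColor(get_image('wrist'),4);cv2.imwrite('pics/w4.png',w)
s=read_state();q=s['ee_rot'];print(s['position'],np.degrees(np.arctan2(2*q[1]**2-1,2*q[0]*q[1])),s['joints'],s['contact_force'])
```

```text
[ 453.11969603 -257.16834126  179.23517663] 93.8900309723679 [-2.04571189e-01  2.55125049e-01 -3.22325690e-01 -1.76905628e-04
 -9.93480113e-01 -1.29823473e+00] [ 0.07053752 -0.71581595  0.55325643]
```

View pics/t4.png

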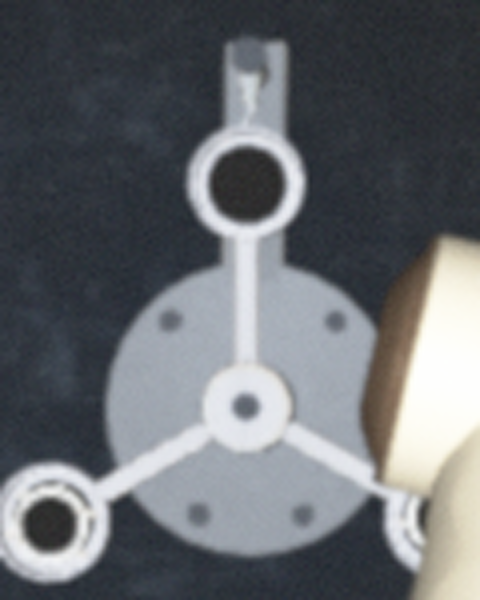

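View pics/w4.png

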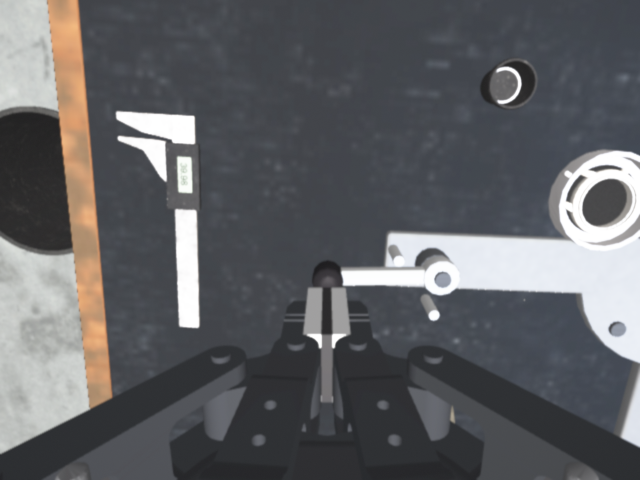

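Run:
```python
from h import *
f=lambda u,v,z:px2w('top',225+u/4-.4,175+v/4-.4,z)
h=f(246,407,70)
for n,u,v,z in(('nest',246,182,60),('N3',52,523,60),('tab',247,126,56),('tip',249,117,56),('post',249,55,72)):
    d=f(u,v,z)-h;print(n,np.degrees(np.arctan2(d[1],d[0])).round(2),np.hypot(*d[:2]).round(1))
for n,u,v,z in(('knob',328,272,57),('pivot',441,279,50),('hub-side nest',604,204,60)): print(n,px2w('wrist',u,v,z))
```

```text
nest 2.27 125.4
N3 122.37 124.4
tab 2.1 157.7
tip 1.7 162.8
post 1.45 194.8
knob [ 485.30936623 -254.41941397   57.        ]
pivot [ 487.84985339 -176.03460567   50.        ]
hub-side nest [426.63158097 -83.72668701  60.        ]
```

Alignment is good: nest at 2.3°, pointer at about 1.6°, so about 1.5 mm error. In the wrist view the knob is at (328,272) and the pivot at (441,279), so the lever lies along -86°. Now descend beside the knob and push.

Emit:
{"fn": "arm_command", "kwargs": {
  "steps": [0,0,0.0286,0,0,0,0.0286,0,0,0,0.0286,0,0,0,0.0286,0,0,0,0.0286,0,0,0,0,0,-0.006,0,0,0,-0.006,0,0,0,-0.005,0,0,0,-0.004,-0.001,0,-0.05,-0.004,-0.001,0,-0.05,-0.004,-0.001,0,-0.05,-0.004,-0.001,0,-0.05,-0.004,-0.001,0,-0.05,-0.004,-0.001,0,-0.05,-0.004,-0.001,0,-0.05,-0.004,-0.001,0,-0.05,-0.004,-0.001,0,-0.05,-0.004,-0.001,0,-0.05,0,0,0,0]
}}

```text
clock: 13.72
position: [511.3, -254.3, 36.7]
ee_rot: [-0.28, 0.96, -0.0, 0.0]
contact_force: [-0.2, 0.3, -1.2]
gripper_width: 0.3
grasp_force: 0.0
```

Emit:
{"fn": "arm_command", "kwargs": {
  "steps": [-0.004,-0.001,0,-0.05,-0.004,-0.001,0,-0.05,-0.004,-0.001,0,-0.05,-0.004,-0.001,0,-0.05,-0.004,-0.001,0,-0.05,-0.004,-0.001,0,-0.05,-0.004,-0.001,0,-0.05,-0.004,-0.001,0,-0.05,-0.004,-0.001,0,-0.05,0,0,0,0]
}}

```text
clock: 14.98
position: [543.0, -235.7, 36.5]
ee_rot: [-0.487, 0.873, -0.0, 0.0]
contact_force: [-0.4, -0.5, 0.1]
gripper_width: -0.1
grasp_force: 0.0
```

Run:
```python
from h import *
import cv2
cv2.imwrite('pics/w5.png',cv2.cvtColor(get_image('wrist'),4))
s=read_state();q=s['ee_rot'];ya=np.arctan2(2*q[1]**2-1,2*q[0]*q[1]);e=ya-np.pi;p=s['position'][:2]-[487.8,-175]
print(s['position'],np.degrees(e),p@[np.cos(e),np.sin(e)],p@[-np.sin(e),np.cos(e)],s['contact_force'])
```

```text
[ 542.76501656 -235.66009558   36.4601001 ] -31.712899649823402 78.64512225179055 -22.710019524458534 [ 0.06845686  0.1884289  -0.45528724]
```

View pics/w5.png

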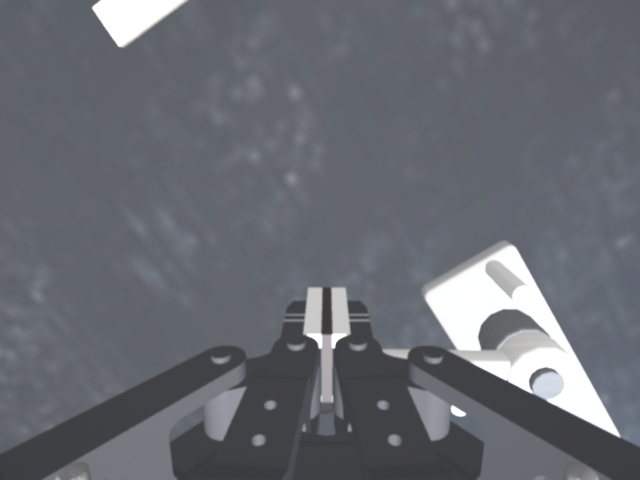

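Emit:
{"fn": "arm_command", "kwargs": {
  "steps": [-0.004,-0.001,0,-0.05,-0.004,-0.001,0,-0.05,-0.004,-0.001,0,-0.05,-0.004,-0.001,0,-0.05,-0.0024,-0.0006,0,-0.03,0,0,0,0]
}}

```text
clock: 15.78
position: [555.1, -221.3, 36.4]
ee_rot: [-0.584, 0.812, -0.0, 0.0]
contact_force: [-0.4, -1.4, 0.1]
gripper_width: 0.3
grasp_force: 0.2
```

Emit:
{"fn": "arm_command", "kwargs": {
  "steps": [-0.0016,-0.0004,0,-0.02,0,0,0,0]
}}

```text
clock: 16.02
position: [555.9, -219.9, 36.4]
ee_rot: [-0.593, 0.805, -0.0, 0.0]
contact_force: [0.3, -1.2, -0.0]
gripper_width: -0.0
grasp_force: 0.4
```

Emit:
{"fn": "arm_command", "kwargs": {
  "steps": [-0.001,0,0,0,0,0,0,0]
}}

```text
clock: 16.27
position: [556.4, -219.0, 36.4]
ee_rot: [-0.593, 0.805, -0.0, 0.0]
contact_force: [0.3, -0.9, 0.4]
gripper_width: 0.4
grasp_force: 0.6
```

Emit:
{"fn": "arm_command", "kwargs": {
  "steps": [-0.001,0,0,0,0,0,0,0]
}}

```text
clock: 16.52
position: [556.5, -218.5, 36.4]
ee_rot: [-0.593, 0.805, -0.0, -0.0]
contact_force: [-0.4, -4.7, 0.1]
gripper_width: -0.2
grasp_force: 2.1
```

Emit:
{"fn": "arm_command", "kwargs": {
  "steps": [-0.001,0,0,0,0,0,0,0]
}}

```text
clock: 16.77
position: [556.6, -218.3, 36.5]
ee_rot: [-0.593, 0.805, -0.0, -0.001]
contact_force: [0.1, -7.5, 0.0]
gripper_width: -0.1
grasp_force: 3.9
```

Force is rising and the position has stalled, so the lever is against its stop. Back off, rise, clear the view and check.

Emit:
{"fn": "arm_command", "kwargs": {
  "steps": [0,0,0,0,0.01,0,0,0,0.015,0,0,0,0,0,-0.035,0,0,0,-0.035,0,0,0,-0.035,0,0,0,-0.035,0,0.04,0.01,0,0,0.04,0.01,0,0,0.04,0.01,0,0,0.04,0.01,0,0,0,0,0,0]
}}

```text
clock: 18.27
position: [461.5, -383.8, 176.0]
ee_rot: [-0.591, 0.807, 0.001, -0.0]
contact_force: [0.3, 0.4, -0.0]
gripper_width: -0.0
grasp_force: 0.0
```

Run:
```python
from h import *
import cv2
im=cv2.cvtColor(get_image('top'),4);cv2.imwrite('pics/t6.png',cv2.resize(im[175:355,225:435],None,fx=3.8,fy=3.3,interpolation=2))
print(read_state()['position'])
```

```text
[ 462.3867339  -382.75721905  176.0265576 ]
```

View pics/t6.png

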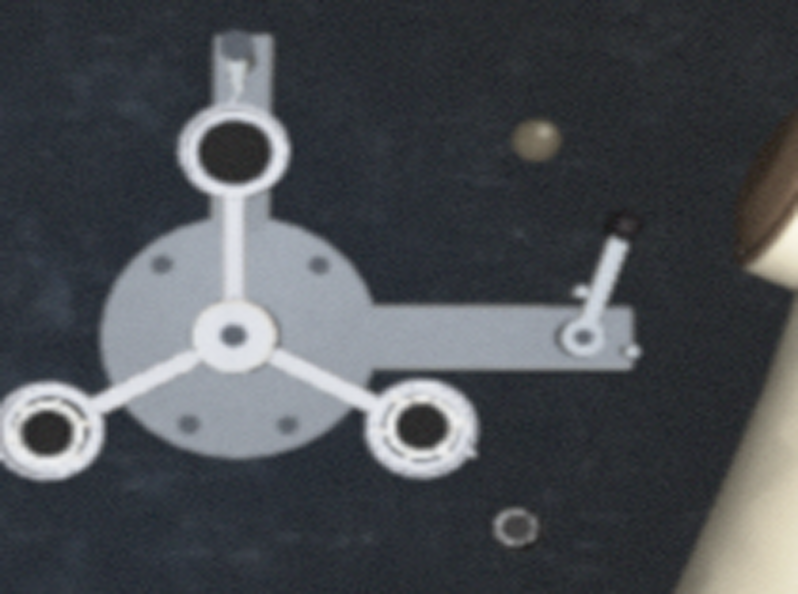

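The lever is against its far pin (knob at (624,225)). The empty nest at (235,152) is in line with the pointer, both cases are seated, and the felt cone and loupe, the only bystanders in this crop, have not moved.

```bash
python3 -c "
from bench import *
print(job_done())"
```

```text
the job is handed in; nothing more can be done
None
```

The job is handed in: the empty nest is in line with the pointer to about 1.5 mm, the lock lever is against its far stop, and both cases sit in their nests; the system returned no verdict.

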